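Turn the spice carousel until the pepper mill faces front

TASK

The cook wants the pepper mill on the spice carousel, which has ended up round the side or back of it. With the fingertips, push the notched rim of the carousel's round platter until that pepper mill stands at the front, right behind the brass pointer in the open side of the guard rail, and leave it still there. Push only the rim, gently: do not touch, lift or tip the mill or any jar on the platter, and leave the other things on the worktop where they are.

Things in the scene. Friction and masses are not known exactly. Their poses are not given: they have to be found in the camera images.
- stand: fixed stand of the spice carousel: dark round board, 368 mm across, 14 mm high, lying on the worktop. Its back (+x half) carries a guard rail; its front (-x side) is open. Origin: centre of its underside, on the platter's axis; z up. It is turned by up to 0.3 rad from square with the worktop's edge.
- rail (a point): middle of the steel guard rail, at the stand's back: a 6 mm bar at radius 176 mm from the axis, its top 73 mm above the worktop, on thin posts; it spans 95 degrees to either side of the stand's +x axis. Fixed.
- pointer (a point): brass wedge, 21 mm long, let into the front margin of the stand at radius 172 mm from the axis, on the stand's -x axis, 15 mm above the worktop, pointing at the axis. It marks the front.
- platter: light wooden disc, radius 160 mm, 26 mm thick (underside 20 mm, top edge 46 mm above the worktop). It turns either way without end stops about the vertical axis through its centre, on a bearing with light friction: about 1 N at the rim turns it, and it stops at once when no longer pushed. Origin: on the axis, at its underside; z up; it turns with the platter.
- notch (a point): one of six equal round finger notches cut right through the platter's rim: 48 mm wide, reaching in to radius 133 mm. Point: mid-notch at radius 150 mm, level with the top edge, 30 degrees about z from the platter's +x axis, the others every 60 degrees on. A fingertip let down into a notch pushes its side wall; the stand's board lies below it.
- cork (a point): centre of the round cork mat on the platter (radius 114 mm, its top 49 mm above the worktop). On it stand the pepper mill and five jars, one behind each lobe of rim between two notches, 60 degrees apart.
- pepper_mill: the pepper mill to bring to the front: turned brown wood with a round head, 58 mm across, 170 mm high, the tallest thing on the carousel, standing loose on the cork 80 mm from the axis on the platter's own -x side. Origin: centre of its underside.
- spice_1: spice jar, red cap and brown label, 45 mm across, 106 mm high; stands loose on the cork of the platter, about 80 mm from its axis (an obstacle: leave it alone). Origin: centre of its underside.
- spice_5: spice jar, red cap and green label, 45 mm across, 106 mm high; stands loose on the cork of the platter, about 80 mm from its axis (an obstacle: leave it alone). Origin: centre of its underside.
- spice_4: spice jar, red cap and dark label, 45 mm across, 106 mm high; stands loose on the cork of the platter, about 80 mm from its axis (an obstacle: leave it alone). Origin: centre of its underside.
- honey_jar: glass jar with a dark lid, 64 mm across, 99 mm high; stands loose on the cork of the platter, about 80 mm from its axis (an obstacle: leave it alone). Origin: centre of its underside.
- salt_shaker: glass salt shaker with a grey top, 44 mm across, 90 mm high; stands loose on the cork of the platter, about 80 mm from its axis (an obstacle: leave it alone). Origin: centre of its underside.
- tea_mug: white mug, 97 mm high, at the left of the worktop; bystander, leave it alone. Origin: underside.
- teaspoon: teaspoon, 138 mm long, lying near the mug; bystander, leave it alone. Origin: underside.
- lemon: lemon, 78 x 55 mm, on the chopping board at the right; bystander, leave it alone. Origin: underside.
- garlic: garlic bulb, 60 mm, on the chopping board; bystander, leave it alone. Origin: underside.
Not all that is in view belongs to the job. Leave any white look-alike of the pepper_mill alone.

How it is judged (in metres and radians):
At the end, for the whole second after the job is handed in: The pepper mill stands at the front of the carousel, its middle within 13 mm sideways of the line from the platter's axis to the brass pointer; the platter is still; the mill and all five jars stand upright on the cork, 55 to 100 mm from the axis (x of pepper_mill in the frame of stand below -0.05 m and y of pepper_mill in the frame of stand between -0.013 and 0.013 m and angular speed of platter below 0.03 rad/s and linear speed of pepper_mill below 0.01 m/s and angle between each of pepper_mill, spice_1, spice_5, honey_jar, spice_4, salt_shaker's own z axis and vertical below 0.12 rad and horizontal distance between pepper_mill and platter between 0.055 and 0.1 m and z of pepper_mill in the frame of platter between 0.023 and 0.035 m and horizontal distance between spice_1 and platter between 0.055 and 0.1 m and z of spice_1 in the frame of platter between 0.023 and 0.035 m and horizontal distance between spice_5 and platter between 0.055 and 0.1 m and z of spice_5 in the frame of platter between 0.023 and 0.035 m and horizontal distance between honey_jar and platter between 0.055 and 0.1 m and z of honey_jar in the frame of platter between 0.023 and 0.035 m and horizontal distance between spice_4 and platter between 0.055 and 0.1 m and z of spice_4 in the frame of platter between 0.023 and 0.035 m and horizontal distance between salt_shaker and platter between 0.055 and 0.1 m and z of salt_shaker in the frame of platter between 0.023 and 0.035 m); the robot touches nothing.
It fails at once if the robot touches the pepper mill or a jar (over 1 N) (contact force between any of the arm, the fingers and pepper_mill above 1 N or contact force between any of the arm, the fingers and spice_1 above 1 N or contact force between any of the arm, the fingers and spice_5 above 1 N or contact force between any of the arm, the fingers and honey_jar above 1 N or contact force between any of the arm, the fingers and spice_4 above 1 N or contact force between any of the arm, the fingers and salt_shaker above 1 N).
It fails at once if the pepper mill or a jar is lifted off the platter or tipped (height (world z) of any of pepper_mill, spice_1, spice_5, honey_jar, spice_4, salt_shaker above 0.065 m or angle between any of pepper_mill, spice_1, spice_5, honey_jar, spice_4, salt_shaker's own z axis and vertical above 0.35 rad).
It fails at once if the platter is pushed or dragged by its top (fingers on it less than 110 mm from its axis) instead of by its rim (horizontal distance between the grasp point and platter below 0.11 m and contact force between the fingers and platter above 1 N).
It fails at once if the platter is pushed roughly (over 25 N) or spun faster than 3 rad/s (contact force between the fingers and platter above 25 N or angular speed of platter above 3 rad/s).
It fails at once if a thing beside the carousel is moved by more than 20 mm (distance of any of tea_mug, teaspoon, lemon, garlic from where it was at the start of the episode above 0.02 m).
It also fails if it takes over 64 s, if anything falls off the work surface, if the arm or the gripper's body presses on something with over 40 N, if the wrist force passes 120 N, or if a joint passes its speed limit or range.

ROBOT

A 6-joint arm with a two-finger parallel gripper is mounted at the origin on a cart in front of the work surface, level with it; the furniture and walls round the work are solid. World frame = base frame: x ahead of the robot, y to its left, z up, the work surface at z = 0. Lengths are in m, angles in degrees, forces in N, time in s.
With the tool pointing down it reaches from about 0.3 to 0.75 m from the base axis. Payload 8.5 kg.
Tool frame: the origin (TCP) lies midway between the tips of the shut fingers; the grasp point (between the pads) lies 19 mm behind it (env.tcp_to_grasp is the z of the grasp point in the tool frame, in m); z points along the fingers, y is the line along which they close (so a half turn about z gives the same grasp; the last joint's range is limited). The gripper opens to 85 mm and grips with 20 to 120 N. Pads are 22 mm wide; open, the fingers measure 114 mm over their backs; the gripper's body (76 mm by 85 mm) begins 54 mm behind the grasp point. The pads swing forward as they close: fully open they stand 13 mm farther back than shut.
Start: joints at [53.955, 21.807, 74.336, -0, 83.858, -12.336], TCP at [0.221, 0.504, 0.231] pointing down, gripper open.
Joint ranges: [-178.18, 178.18], [-50.72, 133.34], [12.68, 142.11], [-81.47, 261.47], [9.98, 163.14], [-165.26, 165.26]. Speed limits (degrees/s): [136.94, 136.94, 180, 180, 180, 180].

INTERFACE

Orientations are given as a 3x3 rotation matrix whose columns are the frame's x, y, z axes.
In Python, from rig import env, imaging, job, models gives the robot as it stands. The module is installed in compiled form; this text tells all that it offers.
- The arm moves only by the tool jog_arm, never from a script. Its argument "plan" is text: rows parted by semicolons, each of 7 numbers parted by spaces: the turn, a rotation vector about the tool's x, y, z in degrees, then the shift along the tool's x, y, z in cm, then the closure in counts, from 0 (fully open) to 255 (shut). In form: rx ry rz x y z claw; .... A call has 1 to 10 rows; each row shifts and turns the commanded pose from where the row before left it, along the tool's axes as they then stand; what a row does not reach is not made up. A row lasts 1/12 s, in which the tool goes at most 41.7 mm and 7.16 degrees, less where a joint would pass 70% of its speed; a pose out of reach is approached as far as the arm can. A call with a gripper value outside its range is refused whole. The fingers move at their own pace and stop on an object; "grip_force" is the grip in N (left out, the last holds). Time passes only in rows, so rows that do not move let the fingers close. It gives the time, the measured TCP pose, the force, the opening and the grip force at its end, in the units of the state.
- env.observe(): the state, without advancing time (a new reading comes with each control period).
- imaging.get_image(name): name is "scene" or "top" or "wrist"; returns a dict with "pixels" (384x512x3 uint8, red, green, blue), "depth" (384x512 float32, m along the optical axis (not along the pixel's ray), 0 where there is no reading), "fov_y" (degrees; the focal length in pixels is half the picture's height over the tangent of half this angle, whatever the lens; pixels are square), "cx", "cy" (the principal point, pixels), "world_from_camera" (4x4, takes a point from camera to world coordinates). Camera axes: x right, y down, z forward; pixel columns grow to the right and rows downward; lengths in m; the calibration is good to about 2 mm. The wrist camera is an equidistant fisheye: a pixel r from the principal point sees the ray r / f radians off the axis. A picture is of the moment at which its call begins.
- job.close_job(): hands the job in; it is judged then, once.
Trained networks look in the newest picture that a camera, given by its name, has taken for a name from the list of things; names that differ only in an ending like _2 or _b are one class to them, and where a whole thing is asked for, a point or a joint stands for the part that bears it (a point fixed in the world has none). Each returns a list of dicts, best first, with "confidence" (0 to 1); they miss things now and then, are a little off and sometimes report something else, mostly with a low value. They report only what shows in the picture. A call takes as long as a camera call. They do not tell look-alikes from the thing itself.
- models.outline_of(camera, query): "region" (384x512 bool, what is visible of it) and "bbox" ([centre column, centre row, width, height] in pixels, round what is visible of it).
- models.tip_of(camera, query): "at" ([column, row] in pixels: a listed point, or the origin of a listed thing).
The state is a dict: "time_s": time; "q": joint angles; "qvel": joint speeds; "joint_efforts": joint torques, N m; "position": TCP position; "tool_rot": TCP orientation; "ft_force": force on the tool from outside, world axes, zero at the start; "wrist_torque": the same for the moment, N m; "grip_width": finger opening in m; "gripper_force": force on a finger pad.
Only numpy, scipy, OpenCV 4.12 (cv2) and the standard library are available. Lean on these libraries where they do the work, as an engineer would, in place of code of your own. Each camera call takes 0.05 s, during which the arm holds its last target. There are 200 camera calls.

## Working session

There is one attempt and no reset: what is moved stays moved. The work goes in short steps, Python scripts to look and compute and a tool call to move; the robot and the scene stay as the last step left them, time stands still between calls to the robot, and variables do not carry over. Pictures are saved under pics/ and viewed, at most 10 in all, crops included, and the job is handed in when it is done.

Besides the shell and the picture viewer there is one more tool, called after "Emit:" by a JSON object that holds its "api" and its "payload". jog_arm: Moves the arm, as the interface text tells. Its arguments: {"type":"object","properties":{"plan":{"type":"string"},"grip_force":{"type":"number"}},"required":["plan"]}

```bash
mkdir -p pics
cat > h.py <<'E'
import numpy as np, cv2
from rig import env, imaging, job, models
def ray(im,u,v):
    h=im["pixels"].shape[0]; f=h/2/np.tan(np.radians(im["fov_y"])/2)
    return np.array([(u-im["cx"])/f,(v-im["cy"])/f,1.0])
def atz(im,u,v,z):
    T=np.array(im["world_from_camera"]); d=T[:3,:3]@ray(im,u,v); o=T[:3,3]
    return o+d*(z-o[2])/d[2]
def cloud(im):
    h,w=im["depth"].shape; f=h/2/np.tan(np.radians(im["fov_y"])/2)
    v,u=np.mgrid[:h,:w]; D=im["depth"]
    P=np.stack([(u-im["cx"])/f*D,(v-im["cy"])/f*D,D],-1)
    T=np.array(im["world_from_camera"]); return P@T[:3,:3].T+T[:3,3]
def save(im,name,crop=None,s=1):
    p=im["pixels"][:,:,::-1]
    if crop: p=p[crop[1]:crop[3],crop[0]:crop[2]]
    cv2.imwrite("pics/"+name,cv2.resize(p,None,fx=s,fy=s,interpolation=cv2.INTER_CUBIC))
E
python3 - <<'E'
from h import *
a=imaging.get_image("scene"); 
b=imaging.get_image("top")
p=np.vstack([a["pixels"],b["pixels"]])[:,:,::-1]
p=np.hstack([a["pixels"],b["pixels"]])[:,:,::-1]
cv2.imwrite("pics/a.png",cv2.resize(p,(800,300),interpolation=cv2.INTER_AREA)); save(b,"top.png",s=1.5)
for q,z in [("pointer",.015),("stand",0),("platter",.02),("cork",.049),("notch",.046),("pepper_mill",.049),("rail",.073)]:
    for r in models.tip_of("top",q)[:6]:
        print(q,np.round(r["confidence"],2),np.round(r["at"]),np.round(atz(b,*r["at"],z),3))
s=env.observe(); print(s["time_s"],np.round(s["position"],3),np.round(s["tool_rot"],3))
print(np.round(b["world_from_camera"],2))
E
```

```text
pointer 0.97 [250. 240.] [ 0.421 -0.064  0.015]
platter 0.74 [254. 189.] [ 0.605 -0.079  0.02 ]
platter 0.41 [253. 186.] [ 0.614 -0.076  0.02 ]
cork 0.71 [251. 186.] [ 0.609 -0.068  0.049]
cork 0.24 [274. 182.] [ 0.626 -0.151  0.049]
notch 0.97 [263. 225.] [ 0.471 -0.108  0.046]
pepper_mill 0.85 [337. 250.] [ 0.385 -0.364  0.049]
pepper_mill 0.84 [260. 166.] [ 0.685 -0.1    0.049]
rail 0.91 [252. 133.] [ 0.801 -0.072  0.073]
0.45 [0.221 0.504 0.231] [[-0.916  0.402 -0.   ]
 [ 0.402  0.916 -0.   ]
 [ 0.    -0.    -1.   ]]
[[ 0.   -0.98  0.18  0.37]
 [-1.   -0.   -0.01 -0.05]
 [ 0.01 -0.18 -0.98  1.32]
 [ 0.    0.    0.    1.  ]]
```

View pics/top.png

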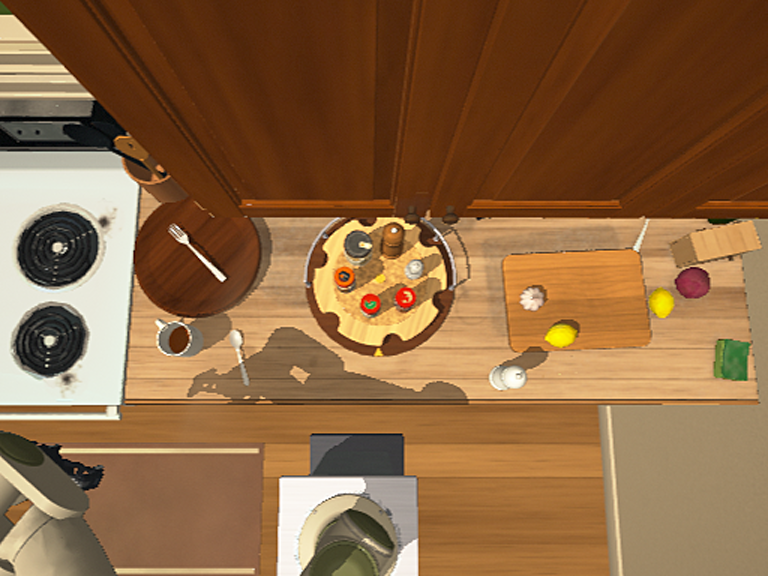

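View pics/a.png

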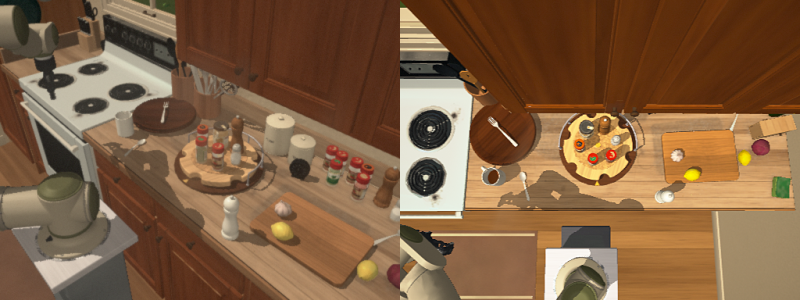

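The look-alikes for the mill are:
- the brown mill on the carousel, top view (261,159), my choice
- the white mill on the worktop, top view (340,251)
- a brown mill at the far right among the jars, scene view (~492,230)

Next I'll check that choice in a close crop and fit the geometry.

```bash
cat >> h.py <<'E'
from scipy.optimize import least_squares
def measure(b,c0=(0.6,-0.07)):
    P=cloud(b).reshape(-1,3); C=np.array(c0)
    d=np.hypot(P[:,0]-C[0],P[:,1]-C[1])
    top=P[(d<.19)&(abs(P[:,2]-.046)<.006)]
    for k in range(8):
        a=np.arctan2(top[:,1]-C[1],top[:,0]-C[0]); r=np.hypot(top[:,0]-C[0],top[:,1]-C[1])
        bins=np.digitize(a,np.radians(np.arange(-180,180,4)))
        idx=[np.where(bins==i)[0][np.argmax(r[bins==i])] for i in np.unique(bins)]
        Q=top[idx]
        f=least_squares(lambda x:np.hypot(Q[:,0]-x[0],Q[:,1]-x[1])-.159,C,loss="soft_l1",f_scale=.002)
        C=f.x
    r=np.hypot(top[:,0]-C[0],top[:,1]-C[1]); a=np.degrees(np.arctan2(top[:,1]-C[1],top[:,0]-C[0]))
    m=(r>.137)&(r<.157); h=np.histogram(a[m],np.arange(-180,181,2))[0]/ (2*np.pi/180*.147*.02)
    # notch phase: correlate free rim with six-fold pattern
    w=np.exp(1j*np.radians(6*(np.arange(-179,180,2)))); vis=np.abs(np.arange(-179,180,2))>60
    ph=np.degrees(np.angle((((h.max()-np.minimum(h,np.median(h)*1.3))*w)[vis]).sum()))/6
    return C,ph,h,P
E
python3 - <<'E'
from h import *
b=imaging.get_image("top"); save(b,"crop.png",(190,135,320,245),4)
C,ph,h,P=measure(b); print("C",C,"notch phase mod60",ph); print(np.round(h/1e4).astype(int))
d=np.hypot(P[:,0]-C[0],P[:,1]-C[1])
M=P[(d<.13)&(P[:,2]>.185)&(P[:,2]<.24)]; m=np.median(M,0); print("mill",m,len(M),np.degrees(np.arctan2(m[1]-C[1],m[0]-C[0])),np.hypot(*(m[:2]-C)))
for q,z in [("pointer",.015),("rail",.073)]:
    r=models.tip_of("top",q)[0]; p=atz(b,*r["at"],z); v=p[:2]-C; print(q,p,np.degrees(np.arctan2(v[1],v[0])),np.hypot(*v))
E
```

```text
C [ 0.6122642  -0.07532978] notch phase mod60 11.090864464015729
[ 6  6  0  0  0  0  0  0  1  4  8  8  9  9  8  6 10  8  9  8  7  9  8  8
  7  8  8  6 10  7  9  2  1  0  0  0  0  0  1  5  8  9  4 10  6  8  8  6
  8  8  8  8  6  9  7  7  7  7  9  7  7  3  0  0  0  0  0  0  1  3  7  9
  6  8  7  6  6  5  4  5  5  4  5  5  4  6  5  7  5  4  8  2  0  0  0  0
  0  0  0  3  6  7  7  8  8  7  5  7  7  8  7  7  8  6  9  6  8  7  8  6
  8  4  0  0  0  0  0  0  1  2  6  7  6 10  7  7 10  8  8  9  6  7 10  7
  8  6  8  9  7  7 11  2  1  0  0  0  0  0  1  3  5  8  8  8  7  8  8  8
  8  7  8  8  7 10  6  8  9  9  7  9]
mill [ 0.68042295 -0.10032794  0.20185298] 182 -20.141212023706377 0.07259837713758892
pointer [ 0.42544802 -0.07472168  0.015     ] 179.81349975193896 0.1868171683892627
rail [ 0.7939829  -0.06980539  0.073     ] 1.7412988041537232 0.18180265619639918
```

View pics/crop.png

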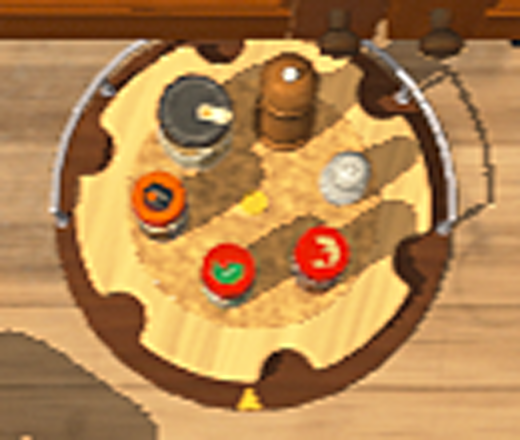

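The crop confirms the brown, round-headed mill at crop (288,100), at angle -20° about the axis. A notch sits at (290,370) beside the brass pointer at (249,400). I will turn the platter by about -160° in two pushes, entering the notch at -110° (right side) first.

Emit:
{"api": "jog_arm", "payload": {"plan": "0 0 0 -3 -2.6 0 255;0 0 0 -3 -2.6 0 255;0 0 0 -3 -2.6 0 255;0 0 0 -3 -2.6 0 255;0 0 0 -3 -2.6 0 255;0 0 0 -3 -2.6 0 255;0 0 0 -3 -2.6 0 255;0 0 0 -3 -2.6 0 255;0 0 0 -3 -2.6 0 255;0 0 0 -3 -2.6 0 255"}}

```text
time_s: 1.43
position: [0.3917, 0.143, 0.2316]
tool_rot: [[-0.916, 0.402, 0.001], [0.402, 0.916, 0.0], [-0.001, 0.0, -1.0]]
ft_force: [1.0, 0.7, 0.8]
grip_width: 0.0001
gripper_force: 0.0
```

Emit:
{"api": "jog_arm", "payload": {"plan": "0 0 0 -3 -2.6 0 255;0 0 0 -3 -2.6 0 255;0 0 0 -3 -2.6 0 255;0 0 0 -3 -2.6 0 255;0 0 0 -3 -2.6 0 255;0 0 0 -3 -2.6 0 255;0 0 0 -3 -2.6 0 255;0 0 0 -3 -2.6 0 255;0 0 0 -3 -2.6 0 255;0 0 0 -3 -2.6 0 255"}}

```text
time_s: 2.27
position: [0.5619, -0.2158, 0.2313]
tool_rot: [[-0.915, 0.402, 0.0], [0.402, 0.915, -0.0], [-0.0, 0.0, -1.0]]
ft_force: [-0.0, 0.3, 0.8]
grip_width: -0.0001
gripper_force: 0.0
```

Emit:
{"api": "jog_arm", "payload": {"plan": "0 0 7 0 0 0 255;0 0 7 0 0 0 255;0 0 7 0 0 0 255;0 0 7 0 0 0 255;0 0 7 0 0 0 255;0 0 7 0 0 0 255;0 0 7 0 0 0 255;0 0 7 0 0 0 255;0 0 7 0 0 0 255;0 0 7 0 0 0 255"}}

```text
time_s: 3.1
position: [0.5614, -0.2138, 0.2313]
tool_rot: [[0.071, 0.997, -0.0], [0.997, -0.071, 0.0], [0.0, -0.0, -1.0]]
ft_force: [0.7, 0.1, 1.0]
grip_width: 0.0002
gripper_force: 0.0
```

Emit:
{"api": "jog_arm", "payload": {"plan": "0 0 7 0 0 0 255;0 0 7 0 0 0 255;0 0 2 0 0 0 255;0 7 0 0 0 0 255;0 7 0 0 0 0 255;0 1 0 0 0 0 255;0 0 0 0 0 0 255"}}

```text
time_s: 3.68
position: [0.5609, -0.2152, 0.2307]
tool_rot: [[0.328, 0.941, 0.086], [0.909, -0.34, 0.243], [0.258, -0.001, -0.966]]
ft_force: [0.9, -0.6, 0.7]
grip_width: 0.0002
gripper_force: 0.0
```

```bash
cat >> h.py <<'E'
C0=np.array([.610,-.074])
def go(th,r,z,tilt=15,s=None):
    """rotvec(deg), shift(cm) in tool frame from the current pose to finger at angle th, x inward"""
    from scipy.spatial.transform import Rotation as R
    s=s or env.observe(); T=np.array(s["tool_rot"]); p=np.array(s["position"])
    a=np.radians(th); i=np.array([-np.cos(a),-np.sin(a),0]); d=np.array([0,0,-1.])
    G=np.column_stack([i,np.cross(d,i),d])@R.from_euler("y",tilt,degrees=True).as_matrix()
    tgt=np.array([C0[0]+r*np.cos(a),C0[1]+r*np.sin(a),z])
    v=p[:2]-C0
    print("t",s["time_s"],"pos",np.round(p,4),"th",round(np.degrees(np.arctan2(v[1],v[0]))%360,1),"r",round(np.hypot(*v),4),"F",np.round(s["ft_force"],1),"q",np.round(s["q"]))
    print("turn",np.round(R.from_matrix(T.T@G).as_rotvec(degrees=True),1),"shift cm",np.round(T.T@(tgt-p)*100,2),"in target frame",np.round(G.T@(tgt-p)*100,2))
E
python3 - <<'E'
from h import *
b=imaging.get_image("top"); C,ph,h,P=measure(b); print(C,ph); save(b,"b.png",(170,115,340,265),4)
go(250.5,.153,.1)
E
```

```text
[ 0.61219535 -0.07500514] 10.794306241163971
t 3.7333 pos [ 0.5611 -0.2144  0.2311] th 250.8 r 0.1486 F [-0.6 -0.   0.5] q [-38.  28.  66.  14.  91. -19.]
turn [ 0.   0.1 -0.3] shift cm [-3.79 -0.07 12.55] in target frame [-3.81 -0.08 12.55]
```

View pics/b.png

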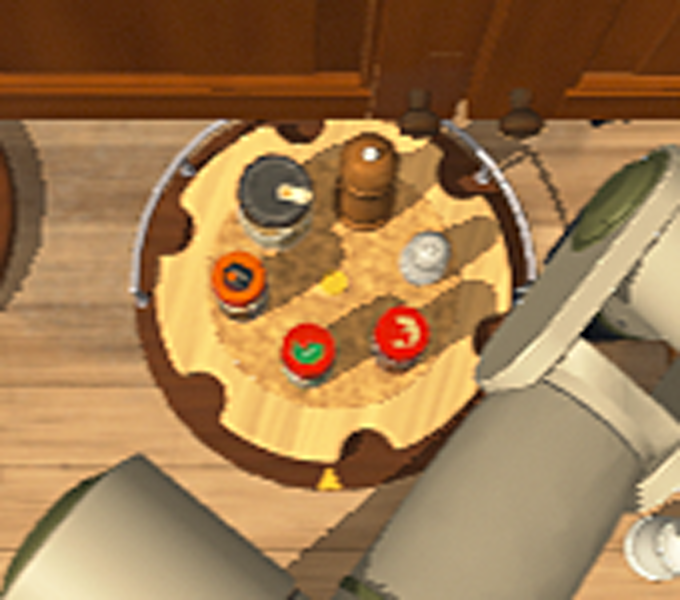

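Emit:
{"api": "jog_arm", "payload": {"plan": "0 0 0 -0.95 0 3.1 255;0 0 0 -0.95 0 3.1 255;0 0 0 -0.95 0 3.1 255;0 0 0 -0.95 0 3.1 255;0 0 0 0 0 0 255"}}

```text
time_s: 4.15
position: [0.5578, -0.2158, 0.0964]
tool_rot: [[0.326, 0.942, 0.078], [0.909, -0.335, 0.248], [0.26, -0.01, -0.966]]
ft_force: [-0.2, 0.5, -0.3]
grip_width: 0.0001
gripper_force: 0.0
```

```bash
sed -i 's/C0=np.array.*/C0=np.array([.611,-.0745])/' h.py
python3 - <<'E'
from h import *
go(250.5,.153,.028)
im=imaging.get_image("wrist"); save(im,"w.png",s=1.5)
for r in models.tip_of("wrist","notch")[:4]: print(r)
E
```

```text
t 4.15 pos [ 0.5578 -0.2158  0.0964] th 249.4 r 0.151 F [-0.2  0.5 -0.3] q [-39.  35.  77.  15.  74. -24.]
turn [-0.5 -0.  -0.2] shift cm [-1.97  0.37  6.55] in target frame [-1.97  0.3   6.56]
```

View pics/w.png

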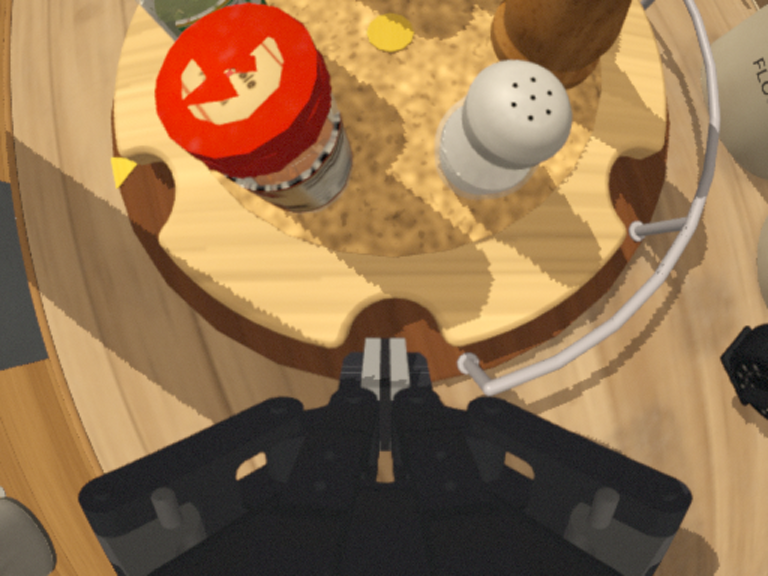

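The wrist view shows the closed fingertips at (385,360), just above the notch (393,330). The rail end at (465,362) is clear on the right. I'll let the fingers down.

Emit:
{"api": "jog_arm", "payload": {"plan": "0 0 0 -0.4 0.05 1.3 255;0 0 0 -0.4 0.05 1.3 255;0 0 0 -0.4 0.05 1.3 255;0 0 0 -0.4 0.05 1.3 255;0 0 0 -0.4 0.05 1.3 255;0 0 0 0 0 0 255"}}

```text
time_s: 4.75
position: [0.5618, -0.2213, 0.0342]
tool_rot: [[0.325, 0.942, 0.087], [0.91, -0.336, 0.243], [0.258, 0.0, -0.966]]
ft_force: [-0.5, 1.3, -1.1]
grip_width: -0.0002
gripper_force: 0.0
```

Run:
```python
from h import *
from scipy.spatial.transform import Rotation as R
go(250.5,.153,.028)
# constant row for turning -4 deg about the platter axis
s=env.observe(); T=np.array(s["tool_rot"]); p=np.array(s["position"]); c=np.r_[C0,p[2]]
for D in (-3,-4,-5):
  W=R.from_euler("z",D,degrees=True).as_matrix()
  print(D,np.round(T.T@[0,0,D],2),np.round(T.T@(W@(p-c)+c-p)*100,3))
```

```text
t 4.75 pos [ 0.5618 -0.2213  0.0342] th 251.5 r 0.1548 F [-0.5  1.3 -1.1] q [-39.  40.  80.  15.  67. -26.]
turn [ 0.1  0.  -0.1] shift cm [ 0.01 -0.27  0.64] in target frame [ 0.01 -0.27  0.65]
-3 [-0.77 -0.    2.9 ] [ 0.005 -0.81   0.001]
-4 [-1.03 -0.    3.86] [ 0.016 -1.08   0.004]
-5 [-1.29 -0.    4.83] [ 0.031 -1.35   0.008]
```

Emit:
{"api": "jog_arm", "payload": {"plan": "0 0 0 -0.13 0 0.5 255;-0.5 0 1.95 0 -0.54 0 255;-0.5 0 1.95 0 -0.54 0 255;-1 0 3.9 0.02 -1.08 0 255;-1 0 3.9 0.02 -1.08 0 255;-1 0 3.9 0.02 -1.08 0 255"}}

```text
time_s: 5.25
position: [0.5225, -0.202, 0.0299]
tool_rot: [[0.57, 0.807, 0.152], [0.78, -0.59, 0.209], [0.258, -0.001, -0.966]]
ft_force: [0.7, -0.5, -0.7]
grip_width: 0.0003
gripper_force: 0.4
```

Run:
```python
from h import *
go(235,.155,.030)
```

```text
t 5.25 pos [ 0.5225 -0.202   0.0299] th 235.2 r 0.1552 F [ 0.7 -0.5 -0.7] q [-40.  35.  91.  18.  57. -14.]
turn [ 0.2  0.  -1.1] shift cm [ 0.02 -0.06 -0.01] in target frame [ 0.02 -0.06 -0.01]
```

Emit:
{"api": "jog_arm", "payload": {"plan": "-1 0 3.9 0.02 -1.08 0 255;-1 0 3.9 0.02 -1.08 0 255;-1 0 3.9 0.02 -1.08 0 255;-1 0 3.9 0.02 -1.08 0 255;-1 0 3.9 0.02 -1.08 0 255;-1 0 3.9 0.02 -1.08 0 255;-1 0 3.9 0.02 -1.08 0 255;-1 0 3.9 0.02 -1.08 0 255"}}

```text
time_s: 5.92
position: [0.4686, -0.1355, 0.0307]
tool_rot: [[0.899, 0.369, 0.236], [0.355, -0.93, 0.1], [0.256, -0.006, -0.967]]
ft_force: [-0.2, -1.0, -0.6]
grip_width: -0.0
gripper_force: 0.6
```

Run:
```python
from h import *
go(203,.155,.030)
b=imaging.get_image("top"); save(b,"c.png",(170,115,340,265),4); print(measure(b)[:2])
```

```text
t 5.9167 pos [ 0.4686 -0.1355  0.0307] th 203.2 r 0.1549 F [-0.2 -1.  -0.6] q [-37.  28. 108.  21.  38.  15.]
turn [-0.   0.1 -1.4] shift cm [-0.03 -0.06  0.07] in target frame [-0.03 -0.06  0.07]
(array([ 0.61199462, -0.07488062]), np.float64(28.982029302037216))
```

View pics/c.png

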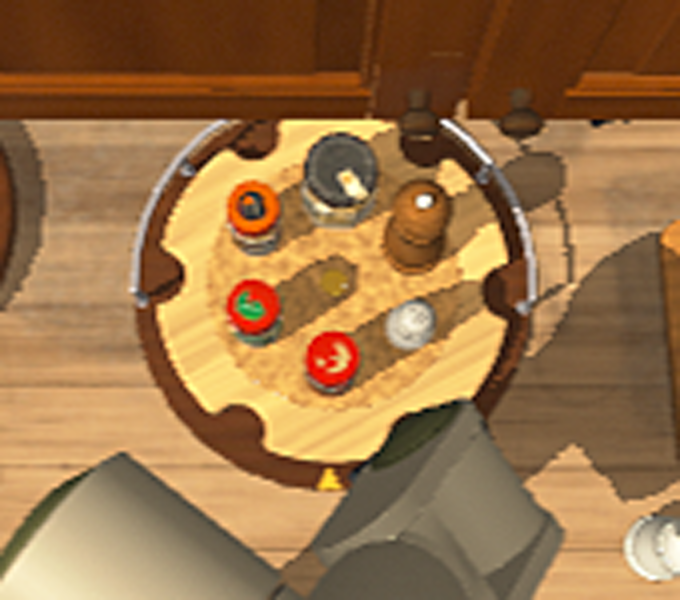

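The platter has turned 42°, the notch is following the finger, and all the jars are upright. I'll continue the push.

Emit:
{"api": "jog_arm", "payload": {"plan": "-1 0 3.9 0.02 -1.08 0 255;-1 0 3.9 0.02 -1.08 0 255;-1 0 3.9 0.02 -1.08 0 255;-1 0 3.9 0.02 -1.08 0 255;-1 0 3.9 0.02 -1.08 0 255;-1 0 3.9 0.02 -1.08 0 255"}}

```text
time_s: 6.47
position: [0.4568, -0.0724, 0.0313]
tool_rot: [[0.967, -0.042, 0.253], [-0.043, -0.999, -0.001], [0.253, -0.01, -0.968]]
ft_force: [-1.3, -1.2, -1.0]
grip_width: 0.0
gripper_force: 0.5
```

Run:
```python
from h import *
go(179,.155,.030)
```

```text
t 6.4667 pos [ 0.4568 -0.0724  0.0313] th 179.2 r 0.1542 F [-1.3 -1.2 -1. ] q [-28.  26. 114.  14.  28.  53.]
turn [-0.2  0.4 -1.5] shift cm [-0.11 -0.05  0.11] in target frame [-0.11 -0.06  0.11]
```

Emit:
{"api": "jog_arm", "payload": {"plan": "-1 0 3.9 0.02 -1.08 0 255;-1 0 3.9 0.02 -1.08 0 255;-1 0 3.9 0.02 -1.08 0 255;-1 0 3.9 0.02 -1.08 0 255;-1 0 3.9 0.02 -1.08 0 255;-1 0 3.9 0.02 -1.08 0 255"}}

```text
time_s: 6.97
position: [0.4715, -0.0096, 0.0322]
tool_rot: [[0.866, -0.447, 0.226], [-0.435, -0.894, -0.102], [0.247, -0.01, -0.969]]
ft_force: [-0.7, -0.9, -0.8]
grip_width: 0.0002
gripper_force: 0.6
```

Run:
```python
from h import *
go(155,.155,.030)
b=imaging.get_image("top"); print(measure(b)[:2])
```

```text
t 6.9667 pos [ 0.4715 -0.0096  0.0322] th 155.0 r 0.1539 F [-0.7 -0.9 -0.8] q [-14.  26. 112.  -5.  28. 107.]
turn [-0.2  0.7 -1.7] shift cm [-0.16 -0.    0.19] in target frame [-0.17 -0.01  0.18]
(array([ 0.61205785, -0.0750574 ]), np.float64(-21.383572147940708))
```

Emit:
{"api": "jog_arm", "payload": {"plan": "0 0 0 0 0.4 0 255;0 0 0 0.6 0 -2.3 255;0 0 0 0.6 0 -2.3 255;0 0 0 0.6 0 -2.4 255;0 0 0 0 0 0 255"}}

```text
time_s: 7.43
position: [0.4714, -0.0155, 0.108]
tool_rot: [[0.866, -0.441, 0.234], [-0.43, -0.897, -0.102], [0.255, -0.012, -0.967]]
ft_force: [0.9, -0.7, 1.2]
grip_width: -0.0001
gripper_force: 0.0
```

Emit:
{"api": "jog_arm", "payload": {"plan": "1.3 0 -5 0.02 1.4 0 255;1.3 0 -5 0.02 1.4 0 255;1.3 0 -5 0.02 1.4 0 255;1.3 0 -5 0.02 1.4 0 255;1.3 0 -5 0.02 1.4 0 255;1.3 0 -5 0.02 1.4 0 255;1.3 0 -5 0.02 1.4 0 255;1.3 0 -5 0.02 1.4 0 255;1.3 0 -5 0.02 1.4 0 255;1.3 0 -5 0.02 1.4 0 255"}}

```text
time_s: 8.27
position: [0.4638, -0.1511, 0.1027]
tool_rot: [[0.872, 0.433, 0.229], [0.416, -0.901, 0.12], [0.258, -0.009, -0.966]]
ft_force: [0.1, 0.5, 0.0]
grip_width: 0.0001
gripper_force: 0.0
```

Emit:
{"api": "jog_arm", "payload": {"plan": "1.3 0 -5 0.02 1.4 0 255;0 0 0 0 0 0 255"}}

```text
time_s: 8.43
position: [0.4714, -0.1656, 0.1027]
tool_rot: [[0.832, 0.51, 0.22], [0.491, -0.86, 0.138], [0.26, -0.006, -0.966]]
ft_force: [-0.1, -0.4, 0.0]
grip_width: 0.0001
gripper_force: 0.0
```

Run:
```python
from h import *
go(218.5,.155,.030)
b=imaging.get_image("top"); print(measure(b)[:2])
im=imaging.get_image("wrist"); save(im,"w2.png",s=1.5)
```

```text
t 8.4333 pos [ 0.4714 -0.1656  0.1027] th 213.1 r 0.1667 F [-0.1 -0.4  0. ] q [-41.  22. 100.  18.  54.   9.]
turn [ 1.7 -0.1 -7.7] shift cm [-0.63  1.44  7.35] in target frame [-0.82  1.56  7.3 ]
(array([ 0.61203174, -0.07514501]), np.float64(-24.276127704308994))
```

View pics/w2.png

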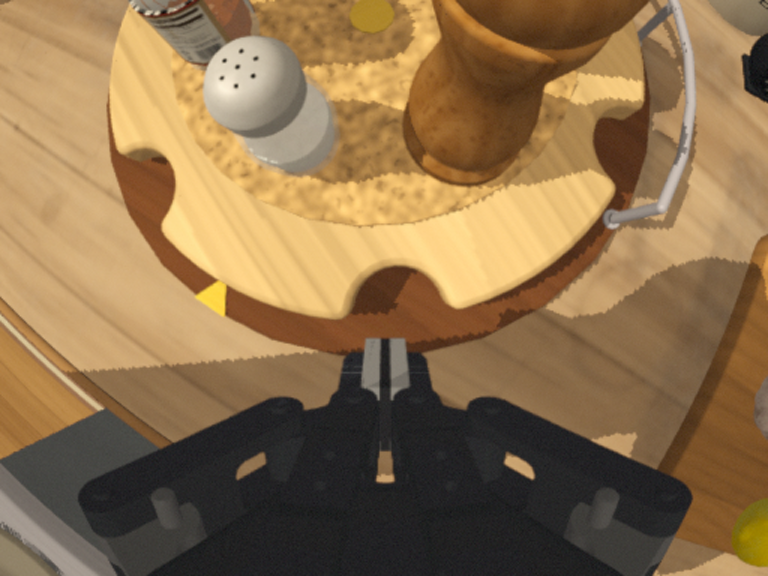

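The notch is at (400,275), just ahead of the fingertips and slightly right. The mill comes next behind it on the right. I'll align and let the fingers down.

Emit:
{"api": "jog_arm", "payload": {"plan": "1.2 0 -4.7 0 0.7 0 255;0 0 0 -0.2 0 1.8 255;0 0 0 -0.2 0 1.8 255;0 0 0 -0.2 0 1.8 255;0 0 0 0 0 0 255"}}

```text
time_s: 8.95
position: [0.4788, -0.1611, 0.0465]
tool_rot: [[0.79, 0.578, 0.202], [0.556, -0.816, 0.16], [0.257, -0.014, -0.966]]
ft_force: [-1.0, 1.0, -0.5]
grip_width: 0.0001
gripper_force: 0.0
```

Run:
```python
from h import *
go(215.7,.155,.030)
```

```text
t 8.95 pos [ 0.4788 -0.1611  0.0465] th 213.2 r 0.158 F [-1.   1.  -0.5] q [-40.  29. 102.  20.  48.   2.]
turn [-0.7  0.1 -0.6] shift cm [-0.14  0.7   1.66] in target frame [-0.15  0.68  1.67]
```

Emit:
{"api": "jog_arm", "payload": {"plan": "0 0 0 -0.15 0.4 0.2 255;0 0 0 -0.1 0.1 0.7 255;0 0 0 -0.1 0 0.7 255;0 0 0 0 0 0 255"}}

```text
time_s: 9.28
position: [0.4836, -0.1663, 0.0318]
tool_rot: [[0.79, 0.578, 0.205], [0.557, -0.816, 0.157], [0.258, -0.01, -0.966]]
ft_force: [-0.8, -0.1, 0.5]
grip_width: 0.0001
gripper_force: 0.0
```

Emit:
{"api": "jog_arm", "payload": {"plan": "-0.5 0 1.95 0 -0.54 0 255;-0.5 0 1.95 0 -0.54 0 255;-1 0 3.9 0.02 -1.08 0 255;-1 0 3.9 0.02 -1.08 0 255;-1 0 3.9 0.02 -1.08 0 255;-1 0 3.9 0.02 -1.08 0 255;-1 0 3.9 0.02 -1.08 0 255;-1 0 3.9 0.02 -1.08 0 255;-1 0 3.9 0.02 -1.08 0 255"}}

```text
time_s: 10.03
position: [0.4541, -0.0861, 0.0341]
tool_rot: [[0.966, 0.051, 0.252], [0.046, -0.999, 0.025], [0.253, -0.013, -0.967]]
ft_force: [-0.3, -1.1, -0.3]
grip_width: -0.0001
gripper_force: 0.5
```

```bash
cat >> h.py <<'E'
def mill(b):
    C,ph,h,P=measure(b); d=np.hypot(P[:,0]-C[0],P[:,1]-C[1])
    M=P[(d<.13)&(P[:,2]>.19)&(P[:,2]<.225)]; m=np.median(M,0); v=m[:2]-C
    print("C",C,"ph",ph,"mill",m,len(M),"ang",np.degrees(np.arctan2(v[1],v[0]))%360,"r",np.hypot(*v))
E
python3 - <<'E'
from h import *
go(180,.155,.030)
b=imaging.get_image("top"); mill(b)
E
```

```text
t 10.0333 pos [ 0.4541 -0.0861  0.0341] th 184.2 r 0.1573 F [-0.3 -1.1 -0.3] q [-30.  25. 114.  17.  30.  43.]
turn [-1.5  0.4  2.6] shift cm [ 0.13 -1.15  0.47] in target frame [ 0.07 -1.16  0.44]
C [ 0.61220062 -0.07537216] ph 7.638463388027084 mill [ 0.54970854 -0.1213025   0.20268829] 182 ang 216.31508491958257 r 0.07755550033759395
```

Emit:
{"api": "jog_arm", "payload": {"plan": "-1 0 3.9 0.04 -1.08 0.05 255;-1 0 3.9 0.04 -1.08 0.05 255;-1 0 3.9 0.04 -1.08 0.05 255;-1 0 3.9 0.04 -1.08 0.05 255;-1 0 3.9 0.04 -1.08 0.05 255;-1 0 3.9 0.04 -1.08 0.05 255;-1 0 3.9 0.04 -1.08 0.05 255;-0.5 0 1.95 0 -0.54 0 255;0 0 0 0 0 0 255"}}

```text
time_s: 10.83
position: [0.4725, -0.0075, 0.0324]
tool_rot: [[0.862, -0.453, 0.225], [-0.442, -0.891, -0.1], [0.246, -0.013, -0.969]]
ft_force: [-0.0, -0.1, 0.5]
grip_width: -0.0005
gripper_force: 0.0
```

Run:
```python
from h import *
go(150,.155,.030)
b=imaging.get_image("top"); mill(b)
a=[]
for q,z in [("pointer",.015),("rail",.073)]:
    r=models.tip_of("top",q)[0]; p=atz(b,*r["at"],z); print(q,p,r["confidence"]);
```

```text
t 10.8333 pos [ 0.4725 -0.0075  0.0324] th 154.2 r 0.1539 F [-0.  -0.1  0.5] q [-14.  26. 111.  -5.  28. 107.]
turn [-1.5  0.8  2.8] shift cm [-0.15 -1.12  0.23] in target frame [-0.21 -1.12  0.2 ]
C [ 0.61204113 -0.07537971] ph -23.542674995358936 mill [ 0.53369107 -0.08195574  0.2029489 ] 182 ang 184.79767089215497 r 0.07862554562134037
pointer [ 0.44110091 -0.06901633  0.015     ] 0.89
rail [ 0.79851554 -0.07594548  0.073     ] 0.78
```

Emit:
{"api": "jog_arm", "payload": {"plan": "-0.7 0 2.7 0.02 -0.75 0 255;-0.7 0 2.7 0.02 -0.75 0 255;0 0 0 0 0 0 255;0 0 0 0 0.5 0 255;0 0 0 0.6 0 -2.3 255;0 0 0 0.6 0 -2.3 255;0 0 0 0.3 0 -2.3 255;0 0 0 -2 0 -2.3 255;0 0 0 -3 0 -1 255;0 0 0 -3 0 -1 255"}}

```text
time_s: 11.82
position: [0.3989, 0.0479, 0.1257]
tool_rot: [[0.815, -0.539, 0.214], [-0.525, -0.842, -0.121], [0.246, -0.014, -0.969]]
ft_force: [0.0, -0.1, -0.6]
grip_width: -0.0001
gripper_force: 0.0
```

Run:
```python
from h import *
go(150,.155,.030)
b=imaging.get_image("top"); mill(b); save(b,"d.png",(170,115,340,265),4)
for q,z in [("pointer",.015),("rail",.073)]:
    r=models.tip_of("top",q)[0]; print(q,atz(b,*r["at"],z),r["confidence"])
hsv=cv2.cvtColor(b["pixels"],cv2.COLOR_RGB2HSV); m=(hsv[...,0]>20)&(hsv[...,0]<32)&(hsv[...,1]>190)&(hsv[...,2]>150)
v,u=np.nonzero(m); k=(abs(u-252)<15)&(v>225)&(v<245); print("brass",k.sum(),atz(b,u[k].mean(),v[k].mean(),.015) if k.any() else None)
P=cloud(b); R=P[(abs(P[...,2]-.072)<.008)&(abs(np.hypot(P[...,0]-.612,P[...,1]+.075)-.176)<.008)]
a=np.degrees(np.arctan2(R[:,1]+.075,R[:,0]-.612)); print("rail",len(R),np.percentile(a,[0,1,2,98,99,100]))
```

```text
t 11.8167 pos [0.3989 0.0479 0.1257] th 150.0 r 0.2449 F [ 0.  -0.1 -0.6] q [ -7.  11. 113.  -8.  43. 122.]
turn [-0.1  0.8 -2.7] shift cm [ 6.35 -0.28 11.49] in target frame [ 6.200e+00 -1.000e-02  1.157e+01]
C [ 0.61176268 -0.07514447] ph -28.757440983523534 mill [ 0.53338087 -0.07426044  0.20256396] 178 ang 179.35381634910712 r 0.07838679824271441
pointer [ 0.43006603 -0.07365747  0.015     ] 0.83Traceback (most recent call last):
  File "<stdin>", line 5, in <module>
IndexError: list index out of range
```

View pics/d.png

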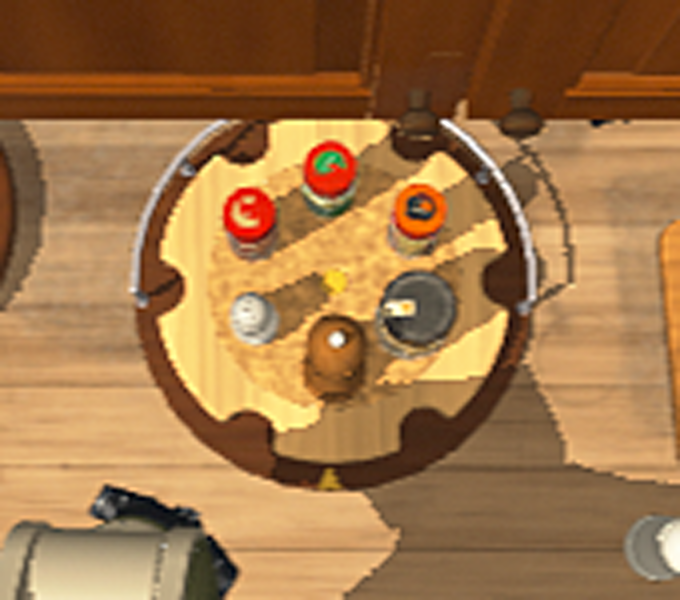

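The mill (335,355) stands right behind the pointer (330,480). Measured mill y is -0.074 against pointer y -0.074. All the jars are upright and the arm is clear.

Emit:
{"api": "jog_arm", "payload": {"plan": "0 0 0 0 0 0 255;0 0 0 0 0 0 255;0 0 0 0 0 0 255"}}

```text
time_s: 12.22
position: [0.4005, 0.0478, 0.1249]
tool_rot: [[0.815, -0.54, 0.212], [-0.526, -0.842, -0.121], [0.244, -0.013, -0.97]]
ft_force: [1.1, 0.1, -0.7]
grip_width: 0.0002
gripper_force: 0.0
```

```bash
python3 -c "
from rig import job
print(job.close_job())"
```

```text
the job is handed in; nothing more can be done
None
```

The pepper mill stands at the front behind the brass pointer, about 1 mm off its line by my last measurement; the arm is clear and the job was handed in at about 12 s of the 64 s, with no verdict returned.

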